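Set the drill preset thumbwheel and load it

ROBOT

A 7-joint arm with a two-finger parallel gripper is mounted at the origin on the work surface. World frame = base frame: x ahead of the robot, y to its left, z up, the work surface at z = 0. Lengths are in m, angles in rad, forces in N, time in s.
With the tool pointing down it reaches from about 0.4 to 0.85 m from the base axis. Payload 10.4 kg.
Tool frame: the origin (TCP) lies at the very end of the fingers, on their centre line; the grasp point (between the pads) lies arm.pinch_z behind it (arm.pinch_z is the distance from the TCP to the grasp point, in m); z points along the fingers, y is the line along which they close (so a half turn about z gives the same grasp; the last joint's range is limited). The gripper opens to 85 mm and grips with 20 to 120 N. Pads are 22 mm wide; open, the fingers measure 114 mm over their backs; the gripper's body (76 mm by 85 mm) begins 54 mm behind the grasp point. The pads swing forward as they close: fully open they stand 13 mm farther back than shut.
Start: joints at [-1.199, 0.332, -0.065, 1.46, 0.022, 1.35, -0.088], TCP at [0.24, 0.577, 0.231] pointing down, gripper open.
Joint ranges: [-2.6, 2.6], [-0.5, 2.12], [-1.47, 1.34], [0.16, 2.42], [-1.27, 4.41], [0.06, 2.06], [-2.6, 2.6]. Speed limits (rad/s): [2.22, 2.22, 2.79, 2.79, 3.14, 3.14, 3.14].

INTERFACE

Orientations are given as a 3x3 rotation matrix whose columns are the frame's x, y, z axes.
In Python, from rig import arm, vision gives the robot as it stands.
- The arm moves only by the tool jog_arm, never from a script. Its argument "moves" is a list of rows, each a list of 7 numbers: the turn, a rotation vector about the tool's x, y, z in degrees, then the shift along the tool's x, y, z in mm, then the closure, from 0 (fully open) to 1 (shut). A call has 1 to 5 rows; each row is the pose to reach, as a shift and turn from the pose commanded when the call began, along the tool's axes at that moment; what a row does not reach only later rows make up. A row lasts 1/12 s, in which the tool goes at most 41.7 mm and 7.16 degrees, less where a joint would pass 70% of its speed; a pose out of reach is approached as far as the arm can. A call with a gripper value outside its range is refused whole. The fingers move at their own pace and stop on an object; the grip force is fixed at half the most. Time passes only in rows, so rows that repeat a pose let the fingers close. It gives the time, the measured TCP pose, the force, the opening and the grip force at its end, in the units of the state.
- arm.get_obs(): the state, without advancing time (a new reading comes with each control period).
- vision.snapshot(name): name is "scene" or "top" or "wrist"; returns the picture (480x640x3 uint8, blue, green, red); there is no depth.
- vision.get_calibration(name): a dict with "fx", "fy", "cx", "cy" (pixels), "pose" (4x4, takes a point from camera to world coordinates). Camera axes: x right, y down, z forward; pixel columns grow to the right and rows downward; lengths in m; the calibration is good to about 2 mm. A picture is of the moment at which its call begins: read the wrist's pose just before it. get_calibration takes no time and is no camera call; for the wrist camera it gives the pose at the moment of the call.
- arm.job_done(): hands the job in; it is judged then, once.
The state is a dict: "time": time; "joint_positions": joint angles; "qvel": joint speeds; "joint_torque": joint torques, N m; "eef_pos": TCP position; "tcp_rot": TCP orientation; "force": force on the tool from outside, world axes, zero at the start; "wrist_torque": the same for the moment, N m; "gripper_width": opening from 0.0 (shut) to 1.0 (fully open); "finger_force": force on a finger pad.
Only numpy, scipy, OpenCV 4.12 (cv2) and the standard library are available. Lean on these libraries where they do the work, as an engineer would, in place of code of your own. Each camera call takes 0.05 s, during which the arm holds its last target. There are 200 camera calls.

TASK

On the green preset unit, roll the ridged thumbwheel up click by click, letting it come to rest at each click, by pushing its ridges one at a time away from you over the top, until the yellow six-dot face has clicked in on top, level with the white pointers; do not roll it past. Only then press the red button fully down to load the setting and let it go. Push gently and leave the other things on the bench where they are.

Things in the scene. Friction and masses are not known exactly. Their poses are not given: they have to be found in the camera images.
- preset_unit: Green housing fixed to the bench, 180 (x) x 210 (y) x 88 mm high; origin at the centre of its underside, z up, front (-x) towards the robot. Wheel slot in the top: y = 4 to 66, x = -66 to 66 mm. Steel cheeks (8 thick, 50 long, 22 mm above the top) at y = -1 and 71 mm, each with a white pointer strip at x = 0. Flat display behind the button.
- wheel_axis (a point): Centre of the thumbwheel, 68 mm above the bench; axes as the housing, wheel axis along y. Black wheel 60 mm wide, hub radius 46 mm, eight grey radial ridges 8 mm thick, 45 degrees apart, tips at radius 64 mm. Faces between them bear 1 to 8 white dots; the six-dot face is yellow with black dots. At a click a face is level on top, ridges 22.5 and 67.5 degrees either side of straight up.
- wheel (a joint): Turn of the wheel, rad; positive: top moves to the housing's +x, dots on top increase. n dots on top at (n-1) x 0.7854 (six: 3.927); end stops past one and eight. Sprung clicks hold each face: about 10 N at a ridge starts it, less as it goes; past half-way (0.393 rad) it snaps on to the next by itself. Starts between about two and four dots, perhaps between clicks.
- load_button_top (a point): Centre of the top of the red round push button, 32 mm across, on the housing's top in front of the display, to the right of the wheel seen from the robot; it is pushed straight down and springs back.
- load_button (a joint): How far the button is pressed, m: 0 out, 0.006 fully down (5 N).
- oil_bottle: Black oil bottle with red cap, 64 mm across, 170 mm tall, standing left of the unit; origin at its underside. Leave alone.
- spray_can: Red can, 60 mm across, 150 mm tall, standing right of the unit; origin at its underside. Leave alone.
- wrench: Steel wrench 170 mm long lying left of the unit; leave alone.
- screwdriver: Screwdriver 190 mm long lying right of the unit; leave alone.
- bit_case: Orange drill bit case 70 x 130 x 35 mm lying behind the unit; origin at its underside. Leave alone.
- marker_cup: Blue open cup, 76 mm across, 90 mm tall, behind and right of the unit; origin at its underside. Leave alone.

How it is judged:
On the way, in this order (a step that is already met when the one before it is completed fails the run):
1. the five-dot face rests on top in its click on the way up (value of joint wheel between 2.99 and 3.29 rad and velocity of joint wheel between -0.3 and 0.3 rad/s), for 0.1 s.
2. the six-dot face rests on top in its click, the button not pressed (value of joint wheel between 3.807 and 4.047 rad and value of joint load_button below 0.002 m), for 0.3 s.
3. the button is pressed fully down with the wheel at six (value of joint wheel between 3.767 and 4.087 rad and value of joint load_button above 0.0048 m), for 0.05 s.
At the end, for the whole second after the job is handed in: The six-dot face is on top within 0.12 rad (7 degrees) and at rest, and the button has been pressed down at least 4.8 of its 6 mm after that and has sprung back out (value of joint wheel between 3.807 and 4.047 rad and value of joint load_button below 0.0015 m and velocity of joint wheel between -0.1 and 0.1 rad/s); the robot touches nothing.
It fails at once if the wheel is rolled past six dots (more than half-way to seven) (value of joint wheel above 4.33 rad).
It fails at once if the button is pressed (over 3 mm) while the wheel is not at six (value of joint load_button above 0.003 m and not (value of joint wheel between 3.677 and 4.177 rad)).
It fails at once if the wheel is forced with more than 60 N (contact force between the fingers and wheel above 60 N).
It fails at once if a bystander is moved more than 30 mm (distance of any of oil_bottle, spray_can, wrench, screwdriver, bit_case, marker_cup from where it was at the start of the episode above 0.03 m).
It also fails if it takes over 51 s, if anything falls off the work surface, if the arm or the gripper's body presses on something with over 40 N, if the wrist force passes 120 N, or if a joint passes its speed limit or range.

## Working session

There is one attempt and no reset: what is moved stays moved. The work goes in short steps, Python scripts to look and compute and a tool call to move; the robot and the scene stay as the last step left them, time stands still between calls to the robot, and variables do not carry over. Pictures are saved under pics/ and viewed, at most 10 in all, crops included, and the job is handed in when it is done.

Besides the shell and the picture viewer there is one more tool, called after ">>>" as a command line: name --pt "numbers of a row" for each row, then --argument value for the rest. jog_arm: Moves the arm, as the interface text tells. Its arguments: {"type":"object","properties":{"moves":{"type":"array"}},"required":["moves"]}

```bash
ls; mkdir -p pics
python3 - <<'E'
from rig import arm, vision
import cv2, numpy as np
o=arm.get_obs(); print(o['time'],o['eef_pos'],o['tcp_rot'],arm.pinch_z,o['force'])
for n in("scene","top"):
    cv2.imwrite(f"pics/{n}0.png",vision.snapshot(n)); c=vision.get_calibration(n); print(n,c['fx'],c['cx'],c['cy'],np.round(c['pose'],3).tolist())
E
```

```text
pics
0.0 [0.24022314 0.57660149 0.23052939] [[-9.23101602e-01  3.84555829e-01 -4.96703880e-04]
 [ 3.84556149e-01  9.23100724e-01 -1.27357389e-03]
 [-3.12525532e-05 -1.36664863e-03 -9.99999066e-01]] 0.0187 [-0.36666889  1.53659576 -0.22778163]
scene 596.2214891340137 320.4105417345376 244.2008265977192 [[-0.384, 0.591, -0.709, 1.438], [0.923, 0.257, -0.286, 0.355], [0.014, -0.764, -0.645, 0.844], [0.0, 0.0, 0.0, 1.0]]
top 528.7402451414372 317.8320428972558 256.1712686792239 [[0.02, -0.998, 0.067, 0.551], [-1.0, -0.019, 0.014, 0.021], [-0.013, -0.067, -0.998, 1.085], [0.0, 0.0, 0.0, 1.0]]
```

View pics/top0.png

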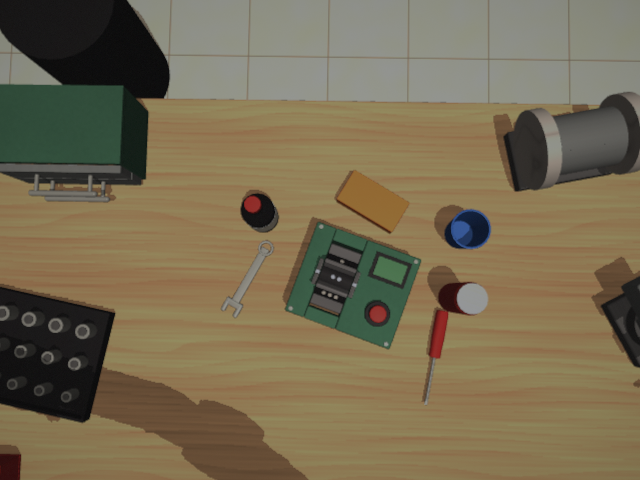

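View pics/scene0.png

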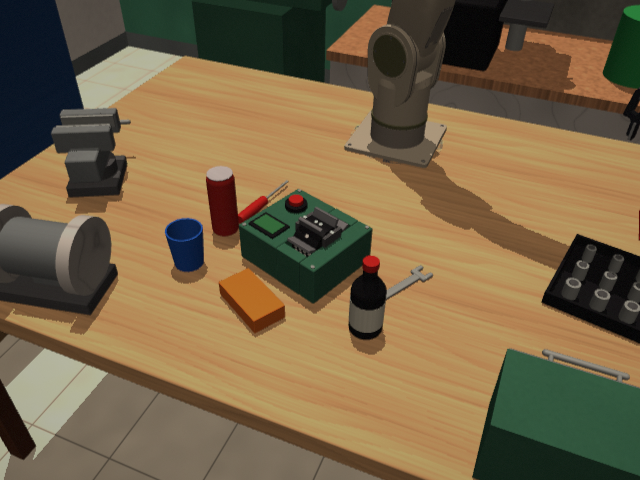

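The housing's corners are near (321,222), (420,262), (389,347) and (287,310) in the top view, with the button at (377,314). The wheel seems to have two dots on top at (336,278), and the three-dot face is next in front. Next I measure.

```bash
cat > h.py <<'E'
import cv2, numpy as np
from rig import arm, vision
def ray(cal,uv,z):
    P=cal['pose']; d=P[:3,:3]@np.array([(uv[0]-cal['cx'])/cal['fx'],(uv[1]-cal['cy'])/cal['fy'],1.])
    return P[:3,3]+d*(z-P[2,3])/d[2]
def pix(cal,p):
    P=cal['pose']; q=P[:3,:3].T@(np.asarray(p)-P[:3,3]); return np.array([q[0]/q[2]*cal['fx']+cal['cx'],q[1]/q[2]*cal['fy']+cal['cy']])
E
python3 - <<'E'
from h import *
im=cv2.imread("pics/top0.png"); c=vision.get_calibration("top")
h=cv2.cvtColor(im,cv2.COLOR_BGR2HSV)
m=cv2.inRange(h,(60,60,40),(90,255,200)); m[:, :270]=0; m[:200]=0; m[370:]=0
m=cv2.morphologyEx(m,cv2.MORPH_OPEN,np.ones((3,3)))
k=max(cv2.findContours(m,0,2)[0],key=cv2.contourArea)
P=np.array([ray(c,p[0],.088)[:2] for p in cv2.convexHull(k)])
r=cv2.minAreaRect((P*1000).astype(np.float32)); print(r); print(cv2.boxPoints(r))
m=cv2.inRange(h,(0,150,120),(8,255,255)); m[:,:355]=0;m[:,400:]=0
M=cv2.moments(m[:340]); uv=(M['m10']/M['m00'],M['m01']/M['m00']); print(uv,M['m00']/255,ray(c,uv,.10))
s=cv2.imread("pics/scene0.png"); cs=vision.get_calibration("scene")
hs=cv2.cvtColor(s,cv2.COLOR_BGR2HSV); m=cv2.inRange(hs,(0,150,110),(8,255,255)); m[:,:278]=0;m[:,312:]=0; m[215:]=0
M=cv2.moments(m); us=(M['m10']/M['m00'],M['m01']/M['m00'])
# two-view
A=[];b=[]
for cal,q in((c,uv),(cs,us)):
    o=cal['pose'][:3,3]; d=ray(cal,q,0)-o; d/=np.linalg.norm(d); N=np.eye(3)-np.outer(d,d); A.append(N);b.append(N@o)
print(us,np.linalg.lstsq(np.vstack(A),np.hstack(b),rcond=None)[0])
a=cv2.resize(im[215:355,280:425],None,fx=5,fy=5,interpolation=cv2.INTER_CUBIC)[:600]
b_=cv2.resize(s[180:300,235:375],None,fx=5,fy=5,interpolation=cv2.INTER_CUBIC)
cv2.imwrite("pics/a.png",a);
E
```

```text
((565.6439819335938, -31.3751220703125), (206.88784790039062, 177.17440795898438), 70.67607116699219)
[[ 447.81708   -99.67705 ]
 [ 615.00995  -158.30557 ]
 [ 683.4709     36.926804]
 [ 516.278      95.55533 ]]
(377.5820895522388, 313.76119402985074) 201.0 [ 0.5119346  -0.07718338  0.1       ]
(295.54455445544556, 198.53465346534654) [ 0.51227822 -0.07647849  0.10786258]
```

View pics/a.png

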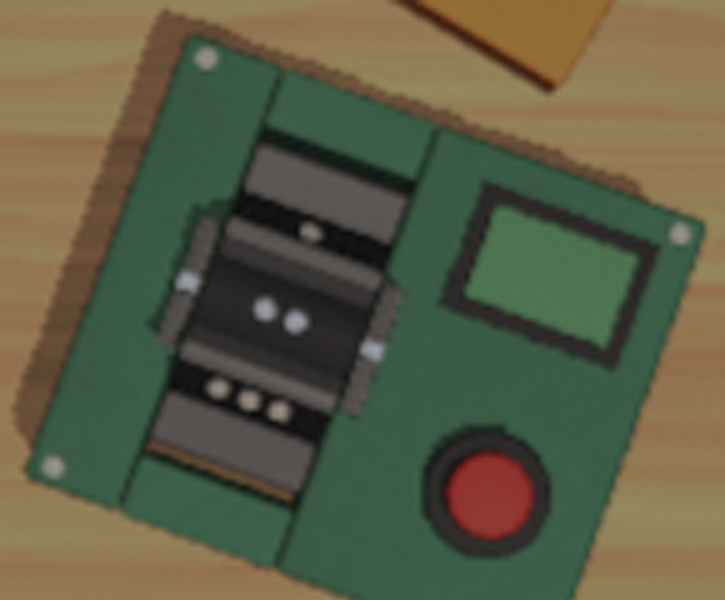

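>>> jog_arm --pt "0 0 0 -29 -24 0 1" --pt "0 0 0 -59 -48 0 1" --pt "0 0 0 -88 -72 0 1" --pt "0 0 0 -118 -97 0 1" --pt "0 0 0 -147 -121 0 1"

```text
time: 0.52
eef_pos: [0.3301, 0.4067, 0.231]
tcp_rot: [[-0.923, 0.385, -0.0], [0.385, 0.923, -0.0], [0.0, -0.0, -1.0]]
force: [0.7, 0.9, 0.6]
gripper_width: 0.297
finger_force: 0.0
```

>>> jog_arm --pt "0 0 0 -29 -24 0 1" --pt "0 0 0 -59 -48 0 1" --pt "0 0 0 -88 -72 0 1" --pt "0 0 0 -118 -97 0 1" --pt "0 0 0 -147 -121 0 1"

```text
time: 0.93
eef_pos: [0.4191, 0.2384, 0.2312]
tcp_rot: [[-0.923, 0.385, -0.0], [0.385, 0.923, 0.0], [0.0, -0.0, -1.0]]
force: [1.4, 0.6, 0.5]
gripper_width: 0.001
finger_force: 0.0
```

>>> jog_arm --pt "0 0 -1.5 -29 -24 0 1" --pt "0 0 -3.3 -59 -48 0 1" --pt "0 0 -3.3 -88 -72 0 1" --pt "0 0 -3.3 -118 -97 0 1" --pt "0 0 -3.3 -147 -121 0 1"

```text
time: 1.35
eef_pos: [0.5082, 0.0702, 0.2313]
tcp_rot: [[-0.944, 0.331, -0.0], [0.331, 0.944, 0.0], [0.0, 0.0, -1.0]]
force: [1.7, 0.3, 0.3]
gripper_width: -0.001
finger_force: 0.0
```

>>> jog_arm --pt "0 0 0 -23 -21 0 1" --pt "0 0 0 -46 -42 0 1" --pt "0 0 0 -46 -42 20 1" --pt "0 0 0 -46 -42 40 1" --pt "0 0 0 -46 -42 60 1"

```text
time: 1.77
eef_pos: [0.5374, 0.0167, 0.1703]
tcp_rot: [[-0.943, 0.332, 0.0], [0.332, 0.943, -0.0], [-0.0, 0.0, -1.0]]
force: [-0.3, 0.4, 0.5]
gripper_width: 0.002
finger_force: 0.0
```

Run:
```python
from h import *
o=arm.get_obs(); print(o['eef_pos'],o['force'])
c=vision.get_calibration("wrist"); im=vision.snapshot("wrist"); t=vision.snapshot("top")
H=np.array([.5772,.0017,.068]); hx=np.array([.9437,-.331,0]); hy=np.array([.331,.9437,0]); hz=np.array([0,0,1.])
ct=vision.get_calibration("top")
for s in(-1,1):  # cheek pointers
    p=H+hy*.036*s+hz*.042
    for cal,i in((c,im),(ct,t)):
        uv=pix(cal,p); print(uv); cv2.circle(i,tuple(int(v) for v in uv),2,(255,0,255),-1)
cv2.imwrite("pics/w1.png",np.hstack([cv2.resize(im,(480,360)),cv2.resize(t[200:360,270:412],(320,360))]))
```

```text
[0.53739614 0.01671284 0.17032575] [-0.31193724  0.36049681  0.49659381]
[257.52811579 330.57965036]
[354.02619477 284.35246996]
[379.63353949 330.48243909]
[317.35325449 270.70083522]
```

View pics/w1.png

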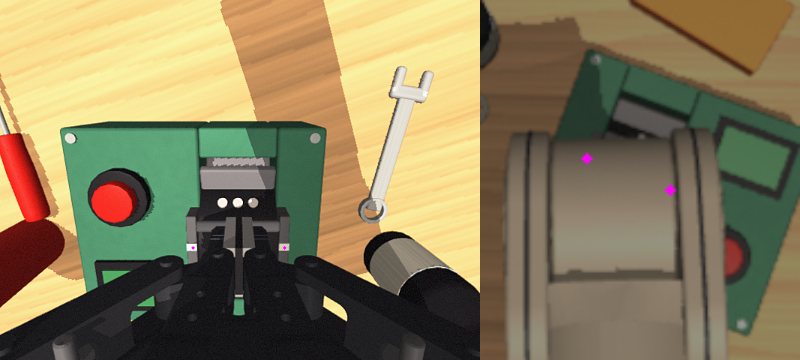

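The predicted pointers land on the white strips at wrist (258,331) and (380,330), so the pose holds. The three-dot face is in front and the fingers are above the entry spot. I descend and push the first click.

>>> jog_arm --pt "0 0 0 1 -1 15 1" --pt "0 0 0 1 -1 30 1" --pt "0 0 0 1 -1 42 1" --pt "0 0 0 1 -1 52 1" --pt "0 0 0 1 -1 52 1"

```text
time: 2.28
eef_pos: [0.5352, 0.0169, 0.1179]
tcp_rot: [[-0.944, 0.331, -0.002], [0.331, 0.944, -0.0], [0.002, -0.001, -1.0]]
force: [0.3, -0.4, -0.5]
gripper_width: 0.003
finger_force: 0.0
```

>>> jog_arm --pt "0 0 0 -5 0 0 1" --pt "0 0 0 -10 0 0 1" --pt "0 0 0 -14 0 0 1" --pt "0 0 0 -18 0 0 1" --pt "0 0 0 -22 0 0 1"

```text
time: 2.7
eef_pos: [0.557, 0.0101, 0.1205]
tcp_rot: [[-0.944, 0.33, -0.0], [0.33, 0.944, 0.001], [0.001, 0.001, -1.0]]
force: [-4.5, 1.7, 3.6]
gripper_width: -0.004
finger_force: 2.3
```

>>> jog_arm --pt "0 0 0 -5 0 0 1" --pt "0 0 0 -10 0 0 1" --pt "0 0 0 -15 0 0 1" --pt "0 0 0 -20 0 0 1" --pt "0 0 0 -21 0 0 1"

```text
time: 3.12
eef_pos: [0.5777, 0.002, 0.1195]
tcp_rot: [[-0.944, 0.331, 0.001], [0.331, 0.944, -0.0], [-0.001, -0.0, -1.0]]
force: [0.3, -1.0, -0.0]
gripper_width: -0.002
finger_force: 0.0
```

Run:
```python
from h import *
o=arm.get_obs(); print(o['eef_pos'],o['force'])
cv2.imwrite("pics/w2.png",np.hstack([vision.snapshot("wrist")[120:480,120:480],cv2.resize(vision.snapshot("scene")[170:290,230:380],(440,360))]))
```

```text
[0.57767332 0.00198232 0.11948116] [ 0.28210141 -0.99891006 -0.02527866]
```

View pics/w2.png

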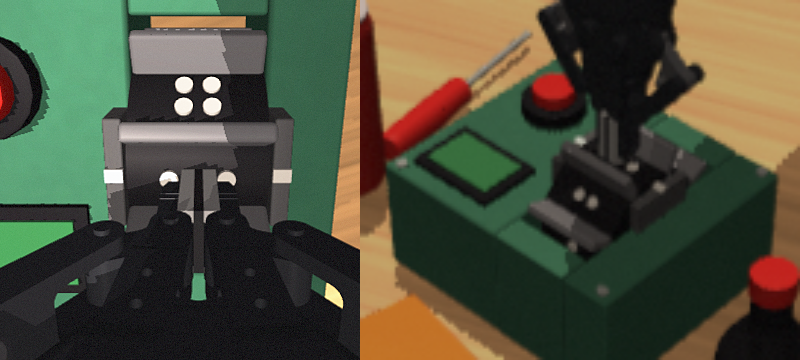

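One click done: the four-dot face is in front at wrist (198,95), three dots are on top under the fingers, and the force is near zero. I repeat for the next click.

>>> jog_arm --pt "0 0 0 0 0 -22 1" --pt "0 0 0 12 0 -24 1" --pt "0 0 0 43 0 -24 1" --pt "0 0 0 44 0 -14 1" --pt "0 0 0 44 0 1 1"

```text
time: 3.63
eef_pos: [0.5349, 0.0181, 0.1194]
tcp_rot: [[-0.944, 0.33, 0.002], [0.33, 0.944, 0.002], [-0.002, 0.003, -1.0]]
force: [0.2, -0.0, -0.3]
gripper_width: -0.001
finger_force: 0.0
```

>>> jog_arm --pt "0 0 0 -5 0 0 1" --pt "0 0 0 -10 0 0 1" --pt "0 0 0 -14 0 0 1" --pt "0 0 0 -18 0 0 1" --pt "0 0 0 -22 0 0 1"

```text
time: 4.05
eef_pos: [0.5559, 0.0101, 0.119]
tcp_rot: [[-0.944, 0.331, -0.002], [0.331, 0.944, 0.001], [0.002, 0.0, -1.0]]
force: [-5.8, 1.4, 4.0]
gripper_width: -0.001
finger_force: 2.6
```

>>> jog_arm --pt "0 0 0 -5 0 0 1" --pt "0 0 0 -10 0 0 1" --pt "0 0 0 -15 0 0 1" --pt "0 0 0 -20 0 0 1" --pt "0 0 0 -22 0 0 1"

```text
time: 4.47
eef_pos: [0.5776, 0.002, 0.1184]
tcp_rot: [[-0.944, 0.331, 0.001], [0.331, 0.944, -0.0], [-0.001, -0.0, -1.0]]
force: [-0.4, -0.3, 0.8]
gripper_width: -0.002
finger_force: 0.0
```

Same signature as before, so four dots should be on top. Next is the click to five, then a check.

>>> jog_arm --pt "0 0 0 0 0 -22 1" --pt "0 0 0 12 0 -24 1" --pt "0 0 0 43 0 -24 1" --pt "0 0 0 44 0 -14 1" --pt "0 0 0 44 0 0 1"

```text
time: 4.88
eef_pos: [0.5352, 0.0179, 0.1193]
tcp_rot: [[-0.944, 0.33, 0.002], [0.33, 0.944, 0.002], [-0.002, 0.002, -1.0]]
force: [-0.6, 0.8, -0.7]
gripper_width: -0.002
finger_force: 0.0
```

>>> jog_arm --pt "0 0 0 -5 0 0 1" --pt "0 0 0 -10 0 0 1" --pt "0 0 0 -14 0 0 1" --pt "0 0 0 -18 0 0 1" --pt "0 0 0 -22 0 0 1"

```text
time: 5.3
eef_pos: [0.556, 0.0101, 0.1189]
tcp_rot: [[-0.944, 0.331, -0.002], [0.331, 0.944, 0.001], [0.002, 0.0, -1.0]]
force: [-4.8, 2.9, 3.8]
gripper_width: 0.002
finger_force: 2.6
```

>>> jog_arm --pt "0 0 0 -5 0 0 1" --pt "0 0 0 -10 0 0 1" --pt "0 0 0 -15 0 0 1" --pt "0 0 0 -20 0 0 1" --pt "0 0 0 -22 0 0 1"

```text
time: 5.72
eef_pos: [0.5776, 0.0019, 0.1184]
tcp_rot: [[-0.943, 0.331, 0.001], [0.331, 0.943, -0.0], [-0.001, -0.0, -1.0]]
force: [0.0, -0.6, -0.6]
gripper_width: 0.004
finger_force: 0.0
```

>>> jog_arm --pt "0 0 0 0 0 -12 1" --pt "0 0 0 0 0 -24 1" --pt "0 0 0 20 0 -24 1" --pt "0 0 0 44 0 -24 1" --pt "0 0 0 44 0 -24 1"

```text
time: 6.13
eef_pos: [0.5327, 0.0185, 0.1435]
tcp_rot: [[-0.944, 0.33, -0.001], [0.33, 0.944, 0.002], [0.001, 0.001, -1.0]]
force: [0.0, 0.1, 0.3]
gripper_width: -0.002
finger_force: 0.0
```

Run:
```python
from h import *
o=arm.get_obs(); print(o['eef_pos'],o['force'])
cv2.imwrite("pics/w3.png",np.hstack([vision.snapshot("wrist")[120:480,120:480],cv2.resize(vision.snapshot("scene")[170:290,230:380],(440,360))]))
```

```text
[0.53271094 0.01851049 0.14353323] [0.02315158 0.08213638 0.26717081]
```

View pics/w3.png

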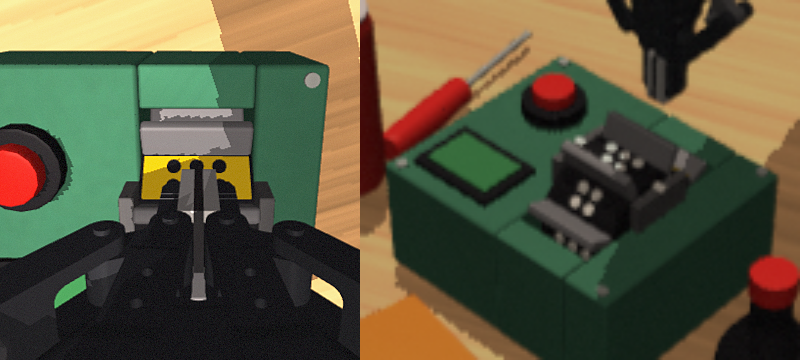

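The wrist view shows the yellow six-dot face in front at (197,178). The scene view shows five dots on top at (620,150), at rest. One more click, then I lift clear and check.

>>> jog_arm --pt "0 0 0 0 0 12 1" --pt "0 0 0 0 0 25 1" --pt "0 0 0 -5 0 25 1" --pt "0 0 0 -10 0 25 1" --pt "0 0 0 -14 0 25 1"

```text
time: 6.65
eef_pos: [0.547, 0.0128, 0.1171]
tcp_rot: [[-0.944, 0.331, -0.005], [0.331, 0.944, 0.001], [0.005, -0.001, -1.0]]
force: [-11.4, 2.9, 10.2]
gripper_width: 0.004
finger_force: 6.1
```

>>> jog_arm --pt "0 0 0 -4 0 0 1" --pt "0 0 0 -8 0 0 1" --pt "0 0 0 -12 0 0 1" --pt "0 0 0 -16 0 0 1" --pt "0 0 0 -20 0 0 1"

```text
time: 7.07
eef_pos: [0.5682, 0.0053, 0.1175]
tcp_rot: [[-0.944, 0.331, 0.001], [0.331, 0.944, -0.0], [-0.001, -0.0, -1.0]]
force: [-0.4, -0.3, 0.2]
gripper_width: 0.003
finger_force: 0.0
```

>>> jog_arm --pt "0 0 0 -5 0 0 1" --pt "0 0 0 -10 0 0 1" --pt "0 0 0 -10 0 0 1" --pt "0 0 0 -10 0 0 1" --pt "0 0 0 -10 0 0 1"

```text
time: 7.48
eef_pos: [0.5766, 0.0026, 0.1172]
tcp_rot: [[-0.944, 0.331, -0.0], [0.331, 0.944, 0.0], [0.0, -0.0, -1.0]]
force: [0.6, 0.2, 0.5]
gripper_width: 0.002
finger_force: 0.0
```

>>> jog_arm --pt "0 0 0 0 0 -12 1" --pt "0 0 0 0 0 -24 1" --pt "0 0 0 20 0 -24 1" --pt "0 0 0 44 0 -24 1" --pt "0 0 0 44 0 -24 1"

```text
time: 7.9
eef_pos: [0.5328, 0.0185, 0.1426]
tcp_rot: [[-0.944, 0.33, -0.0], [0.33, 0.944, 0.002], [0.001, 0.001, -1.0]]
force: [0.9, 0.0, -0.7]
gripper_width: -0.0
finger_force: 0.0
```

Run:
```python
from h import *
o=arm.get_obs(); print(o['eef_pos'],o['force'])
cv2.imwrite("pics/w4.png",np.hstack([vision.snapshot("wrist")[120:480,120:480],cv2.resize(vision.snapshot("scene")[170:290,230:380],(440,360))]))
```

```text
[0.5328187  0.01850616 0.14261481] [ 0.87186622  0.04805914 -0.67404847]
```

View pics/w4.png

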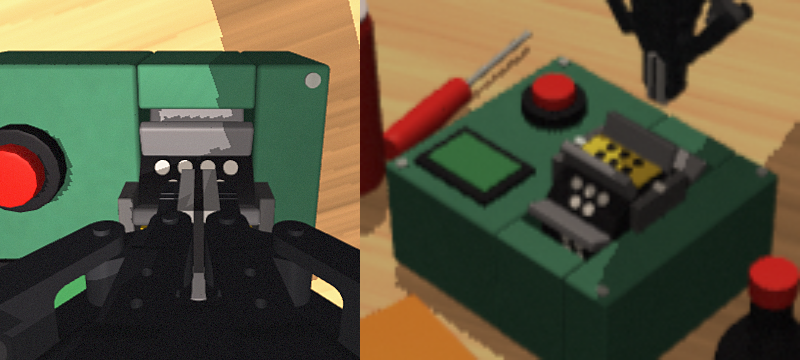

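The yellow six-dot face is level on top at scene-crop (625,155) and the fingers are clear. Now the button.

>>> jog_arm --pt "0 0 0 0 -20 -10 1" --pt "0 0 0 -4 -50 -10 1" --pt "0 0 0 -12 -80 -10 1" --pt "0 0 0 -12 -97 0 1" --pt "0 0 0 -12 -97 22 1"

```text
time: 8.42
eef_pos: [0.516, -0.0838, 0.1223]
tcp_rot: [[-0.942, 0.337, 0.006], [0.337, 0.942, -0.001], [-0.006, 0.001, -1.0]]
force: [1.1, 0.7, -0.8]
gripper_width: 0.004
finger_force: 0.0
```

>>> jog_arm --pt "0 0 0 0 0 4 1" --pt "0 0 0 0 0 8 1" --pt "0 0 0 0 0 12 1" --pt "0 0 0 0 0 12 1"

```text
time: 8.75
eef_pos: [0.515, -0.078, 0.1076]
tcp_rot: [[-0.944, 0.33, 0.001], [0.33, 0.944, -0.0], [-0.001, 0.0, -1.0]]
force: [-0.0, -0.6, 2.7]
gripper_width: -0.0
finger_force: 1.4
```

>>> jog_arm --pt "0 0 0 0 0 1.5 1" --pt "0 0 0 0 0 3 1" --pt "0 0 0 0 0 3 1" --pt "0 0 0 0 0 3 1"

```text
time: 9.08
eef_pos: [0.515, -0.078, 0.1049]
tcp_rot: [[-0.944, 0.33, 0.001], [0.33, 0.944, 0.0], [-0.001, 0.001, -1.0]]
force: [1.1, 2.0, 3.7]
gripper_width: 0.001
finger_force: 2.2
```

>>> jog_arm --pt "0 0 0 0 0 1.5 1" --pt "0 0 0 0 0 3 1" --pt "0 0 0 0 0 3 1" --pt "0 0 0 0 0 3 1"

```text
time: 9.42
eef_pos: [0.5153, -0.078, 0.1037]
tcp_rot: [[-0.944, 0.331, 0.002], [0.331, 0.944, 0.002], [-0.001, 0.002, -1.0]]
force: [-9.5, 3.1, 27.8]
gripper_width: 0.0
finger_force: 14.1
```

The button bottomed out: force rose to 28 N with the tip stopped at 103.7 mm. I release it and rise.

>>> jog_arm --pt "0 0 0 0 0 -8 1" --pt "0 0 0 0 0 -25 1" --pt "0 0 0 0 0 -50 1" --pt "0 0 0 0 0 -80 1" --pt "0 0 0 0 0 -110 1"

```text
time: 9.83
eef_pos: [0.5137, -0.0784, 0.212]
tcp_rot: [[-0.944, 0.331, -0.001], [0.331, 0.944, -0.0], [0.001, -0.001, -1.0]]
force: [1.1, -0.3, -0.9]
gripper_width: -0.0
finger_force: 0.0
```

>>> jog_arm --pt "0 0 0 30 0 0 1" --pt "0 0 0 60 0 0 1" --pt "0 0 0 90 0 0 1" --pt "0 0 0 90 0 0 1" --pt "0 0 0 90 0 0 1"

```text
time: 10.25
eef_pos: [0.4286, -0.0481, 0.2115]
tcp_rot: [[-0.944, 0.33, 0.001], [0.33, 0.944, 0.001], [-0.0, 0.002, -1.0]]
force: [0.2, -0.2, -0.7]
gripper_width: -0.0
finger_force: 0.0
```

Run:
```python
from h import *
o=arm.get_obs(); print(o['eef_pos'],o['force'],o['qvel'].round(3) if hasattr(o['qvel'],'round') else o['qvel'])
cv2.imwrite("pics/w5.png",cv2.resize(vision.snapshot("scene")[140:320,150:420],(780,520)))
```

```text
[ 0.42862506 -0.04805914  0.21146686] [ 0.1997349  -0.219653   -0.71503537] [ 0.007  0.049  0.016 -0.045 -0.007 -0.012  0.017]
```

View pics/w5.png

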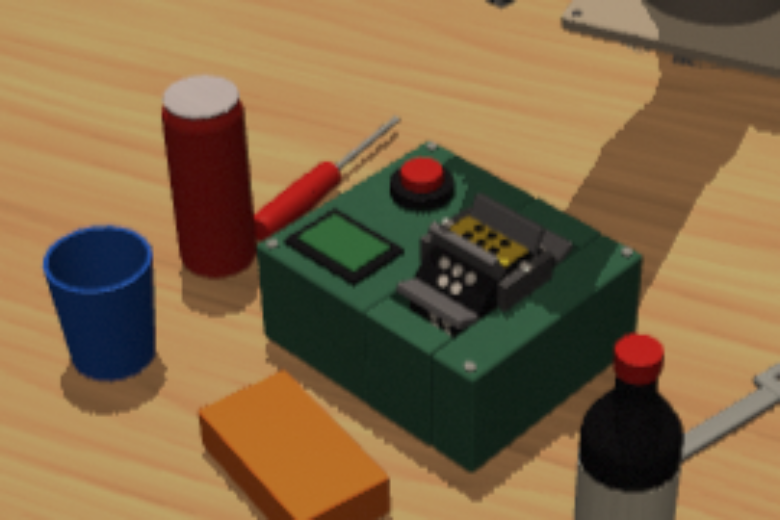

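The yellow six is on top at (490,240), the button is back out at (422,175), and the robot is clear of everything. I hand in the job.

```bash
python3 -c "
from rig import arm
print(arm.job_done())"
```

```text
the job is handed in; nothing more can be done
None
```

I rolled the wheel from two dots up to six one click at a time, pressed the red button to its stop and released it, and handed in the job at about 10 s; the last picture shows the six on top and the button out, but no verdict was returned.

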